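# Switch the sleeve feeder to its other chute

### The job

The sleeve feeder on the table is set to feed one of its two trays: with a fingertip, press down the raised finger pad on its front until the seesaw gate rocks over its pivot onto the other stop. Then press the black release knob on top fully down and keep it down until all three waiting steel sleeves have rolled down the newly opened chute into that tray, and let the knob come back up. Do not touch or lift the sleeves themselves, and leave the tools lying around undisturbed.

Things in the scene. Friction and masses are not known exactly. Their poses are not given: they have to be found in the camera images.
- feeder: Two-way gravity feeder of sheet metal, bolted down: about 160 deep (x), 444 wide (y), 200 mm high. Origin on the table under the gate's pivot; x points away from the robot (yaw within 0.25), y to the robot's left. Base plate x -105 to 52, y -136 to 136, 6 high. Everything tall lies within x -48 to 58; only the rocker bar with two pads and its bearing stand in front (x -97 to -40, below 110 mm).
- gate (a joint): Tilt of the seesaw gate (rad) about a shaft along the feeder's x, 80 mm up. +0.32: left (+y) end down on its stop, feeds the left tray; -0.32: right end down, right tray. A weight above the pivot tips it over centre: push it past level (0) and it falls to the other stop by itself. Starts on either stop; about 2 N on a pad moves it. Gate trough and front bar with its pads tilt together.
- pad_left (a point): Middle of the top face of the left black finger pad (30 x 36 x 9 mm) of the rocker bar, in front of the feeder at its (x -82, y about 78) mm; about 110 mm above the table when raised, 61 mm when down. The space above it is free. Moves with the gate.
- pad_right (a point): The same for the right finger pad, at feeder (x -82, y about -78) mm.
- release (a joint): Travel of the release plunger (m): 0 up (stop plate closed), 0.015 fully down. Spring loaded: about 2.5 N to start it, 6.3 N fully down; springs back up when let go. The stop plate stands 12 mm above the trough floor: the sleeves roll only while it is pressed 11 mm or more, and all three are out within 1 s.
- knob_top (a point): Middle of the flat top of the black release knob (34 mm across) on the plunger's steel portal over the throat; feeder (x 0, y 16.5) mm, 198 mm above the table when up, the highest point of the feeder. Press straight down.
- sleeve1: Oiled steel sleeve no. 1 from the throat: tube 25 outside diameter, 40 mm long, lying across the trough with its axis (own x) along the feeder's x; origin at its centre. At the start at feeder (0, 30, 144) mm. Not to be touched.
- sleeve2: Oiled steel sleeve no. 2 from the throat: tube 25 outside diameter, 40 mm long, lying across the trough with its axis (own x) along the feeder's x; origin at its centre. At the start at feeder (0, 54, 150) mm. Not to be touched.
- sleeve3: Oiled steel sleeve no. 3 from the throat: tube 25 outside diameter, 40 mm long, lying across the trough with its axis (own x) along the feeder's x; origin at its centre. At the start at feeder (0, 79, 156) mm. Not to be touched.
- tray_left (a point): Centre of the inner floor of the left sheet metal tray at the feeder's y = +180 mm, 3 mm above the table; inside 62 (x) by 80 mm (y), walls 38 to 58 high. Axes as the feeder's.
- tray_right (a point): The same for the right tray, at the feeder's y = -180 mm.
- wrench: Steel wrench, 40 x 212 x 9 mm, lying loose on the table front right of the feeder; origin at its middle. Leave alone.
- marker: Paint marker, 17 x 134 x 17 mm, white with black cap, lying behind the feeder, left of its middle; origin at its middle. Leave alone.
- spring_clamp: Spring clamp with orange tips, 98 x 141 x 24 mm, lying front left of the feeder; origin at its middle. Leave alone.
- tape_measure: Yellow and black tape measure, 36 x 84 x 65 mm, standing behind the feeder, right of its middle; origin at its underside. Leave alone.
- throat (a point): Lower edge of the throat, on the feeder's z axis, 110 mm up. The sleeves wait in a sloping open trough (feeder y 18 to 134, x -25 to 25, walls up to 180 mm high) behind a stop plate; let go, they drop through the throat onto the seesaw gate, roll the way it leans (left = +y, right = -y), over the short outlet chute on that side and into its tray.

How it is judged:
By the outcome, as a careful person would: the job done as asked, in the order asked, and still so for the second after the job is handed in, with the robot touching nothing.
It also fails if it takes over 42 s, if anything falls off the work surface, if the arm or the gripper's body presses on something with over 40 N, if the wrist force passes 120 N, or if a joint passes its speed limit or range.

### The arm

A 6-joint arm with a two-finger parallel gripper is mounted at the origin on a cart in front of the work surface, level with it; the furniture and walls round the work are solid. World frame = base frame: x ahead of the robot, y to its left, z up, the work surface at z = 0. Lengths are in mm, angles in rad, forces in N, time in s.
With the tool pointing down it reaches from about 350 to 875 mm from the base axis. Payload 4.2 kg.
Tool frame: the origin (TCP) lies at the very end of the fingers, on their centre line; the grasp point (between the pads) lies 19 mm behind it (pinch_z is the distance from the TCP to the grasp point, in mm); z points along the fingers, y is the line along which they close (so a half turn about z gives the same grasp; the last joint's range is limited). The gripper opens to 85 mm and grips with 20 to 120 N. Pads are 22 mm wide; open, the fingers measure 114 mm over their backs; the gripper's body (76 mm by 85 mm) begins 54 mm behind the grasp point. The pads swing forward as they close: fully open they stand 13 mm farther back than shut.
Start: joints at [1.5, 0.385, 0.008, 0, -1.194, -0.259], TCP at [202.376, 591.306, 231.312] pointing down, gripper open.
Joint ranges: [-3.14, 3.14], [-1.21, 2.06], [-1.07, 1.41], [-3.16, 2.05], [-2.99, -0.16], [-3.1, 3.1]. Speed limits (rad/s): [2.79, 2.79, 3.14, 3.14, 3.14, 3.14].

### API

Orientations are given as a unit quaternion [x, y, z, w].
In Python, from bench import * gives the robot as it stands.
- The arm moves only by the tool arm_command, never from a script. Its argument "steps" is one flat list of numbers, 4 for each row, row after row: the shift along the tool's x, y, z in m, then the turn about the tool's z in rad. In form: [tx, ty, tz, roll, tx, ty, tz, roll, ...]. A call has 1 to 20 rows; each row shifts and turns the commanded pose from where the row before left it, along the tool's axes as they then stand; what a row does not reach is not made up. A row lasts 1/8 s, in which the tool goes at most 62.5 mm and 10.7 degrees, less where a joint would pass 70% of its speed; a pose out of reach is approached as far as the arm can. A call with a gripper value outside its range is refused whole. "grip" is the finger opening in m, from 0 to 0.0854, set as the call begins (left out, the last holds). The fingers move at their own pace and stop on an object; the grip force is fixed at half the most. Time passes only in rows, so rows that do not move let the fingers close. It gives the time, the measured TCP pose, the force, the opening and the grip force at its end, in the units of the state.
- read_state(): the state, without advancing time (a new reading comes with each control period).
- get_image(name): name is "scene" or "side" or "wrist"; returns the picture (400x640x3 uint8, red, green, blue); there is no depth.
- get_calibration(name): a dict with "camera_matrix" (3x3 intrinsics, pixels), "k1" (the pictures are not rectified: a ray, as slopes to the right and down, at radius r is drawn at 1 + k1 r^2 times it, then the intrinsics apply), "cam_to_world" (4x4, takes a point from camera to world coordinates). Camera axes: x right, y down, z forward; pixel columns grow to the right and rows downward; lengths in mm; the calibration is good to about 2 mm. A picture is of the moment at which its call begins: read the wrist's pose just before it. get_calibration takes no time and is no camera call; for the wrist camera it gives the pose at the moment of the call.
- job_done(): hands the job in; it is judged then, once.
The state is a dict: "clock": time; "joints": joint angles; "joint_vel": joint speeds; "joint_efforts": joint torques, N m; "position": TCP position; "ee_rot": TCP orientation; "contact_force": force on the tool from outside, world axes, zero at the start; "wrist_torque": the same for the moment, N m; "gripper_width": finger opening in mm; "grasp_force": force on a finger pad.
Only numpy, scipy, OpenCV 4.12 (cv2) and the standard library are available. Lean on these libraries where they do the work, as an engineer would, in place of code of your own. Each camera call takes 0.05 s, during which the arm holds its last target. There are 200 camera calls.

## Working session

There is one attempt and no reset: what is moved stays moved. The work goes in short steps, Python scripts to look and compute and a tool call to move; the robot and the scene stay as the last step left them, time stands still between calls to the robot, and variables do not carry over. Pictures are saved under pics/ and viewed, at most 10 in all, crops included, and the job is handed in when it is done.

Besides the shell and the picture viewer there is one more tool, called after "Emit:" by a JSON object that holds its "op" and its "data". arm_command: Moves the arm, as the interface text tells. Its arguments: {"type":"object","properties":{"steps":{"type":"array","items":{"type":"number"}},"grip":{"type":"number"}},"required":["steps"]}

```bash
mkdir -p pics; python3 - <<'E'
from bench import *
import cv2
s=read_state();print(s)
for n in("scene","side"):
    cv2.imwrite(f"pics/{n}.png",cv2.cvtColor(get_image(n),cv2.COLOR_RGB2BGR))
    print(n,get_calibration(n))
E
```

```text
{'clock': 0.0, 'joints': array([ 1.49961292e+00,  3.85555413e-01,  6.58214283e-03, -5.34487318e-04,
       -1.19402423e+00, -2.58607700e-01]), 'joint_vel': array([-4.50464385e-04, -9.37378514e-04,  4.72939865e-04,  1.65060414e-03,
       -1.38980330e-04,  1.45053726e-05]), 'joint_efforts': array([ 5.57664771e-04, -3.92289805e+01,  1.88404351e+01,  4.18628320e+00,
       -4.53982342e-03,  8.06249062e-06]), 'position': array([202.17975784, 590.74475716, 230.19993809]), 'ee_rot': array([ 9.86418688e-01, -1.64246459e-01, -1.44312602e-04,  1.11900192e-03]), 'contact_force': array([-0.42184359,  0.14890899,  0.57428899]), 'wrist_torque': array([ 0.01951145, -0.03747021, -0.00292471]), 'grasp_force': 0.0, 'gripper_width': 85.16606173967247}
scene {'camera_matrix': array([[370.64221569,   0.        , 320.76641266],
       [  0.        , 370.64221569, 204.05159431],
       [  0.        ,   0.        ,   1.        ]]), 'k1': -0.01605077337107521, 'cam_to_world': array([[ 8.77267150e-01, -2.61019892e-01,  4.02828702e-01,
         1.42949279e+02],
       [-4.79761431e-01, -5.03399492e-01,  7.18622238e-01,
        -6.80417606e+02],
       [ 1.52090648e-02, -8.23685357e-01, -5.66843114e-01,
         7.04010370e+02],
       [ 0.00000000e+00,  0.00000000e+00,  0.00000000e+00,
         1.00000000e+00]])}
side {'camera_matrix': array([[459.60697719,   0.        , 315.38991879],
       [  0.        , 459.60697719, 198.50908192],
       [  0.        ,   0.        ,   1.        ]]), 'k1': -0.0541985555902181, 'cam_to_world': array([[ 9.97100802e-01, -2.59886429e-02,  7.15162932e-02,
         4.34336644e+02],
       [-7.36562128e-02, -5.65549885e-01,  8.21418341e-01,
        -8.53808313e+02],
       [ 1.90984834e-02, -8.24304506e-01, -5.65824469e-01,
         7.38568255e+02],
       [ 0.00000000e+00,  0.00000000e+00,  0.00000000e+00,
         1.00000000e+00]])}
```

View pics/scene.png

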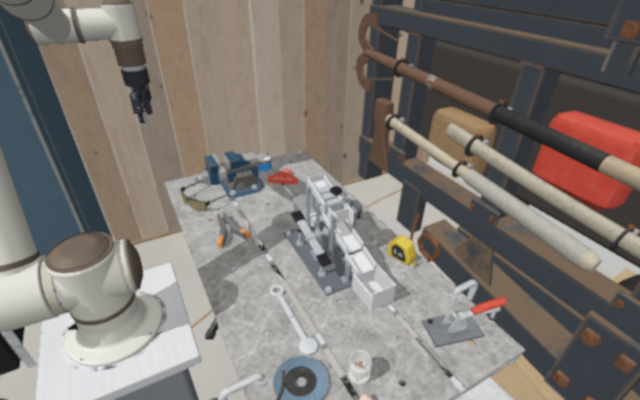

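View pics/side.png

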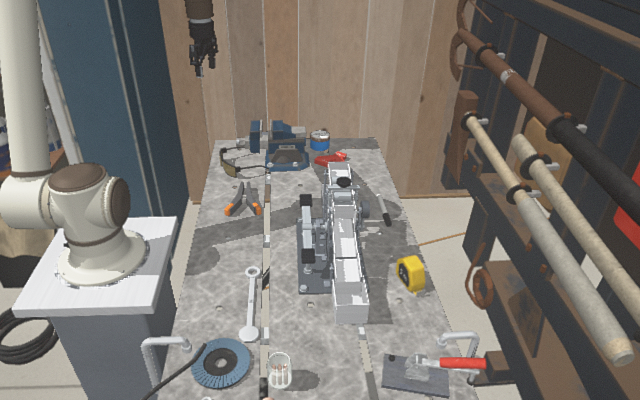

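The side view shows the knob near (344,182) and the pads near (306,200) and (308,255). In the scene view the knob is near (336,190). I'll enlarge both to confirm.

```bash
python3 - <<'E'
import cv2,numpy as np
a=cv2.imread("pics/side.png")[150:330,280:390];b=cv2.imread("pics/scene.png")[165:315,275:405]
a=cv2.resize(a,None,fx=3.3,fy=3.3,interpolation=2);b=cv2.resize(b,(int(130*3.3),int(150*3.3)),interpolation=2)
o=np.zeros((594,792,3),np.uint8);o[:a.shape[0],:a.shape[1]]=a;o[:b.shape[0],363:363+b.shape[1]]=b
cv2.imwrite("pics/c.png",o)
E
```

```text
(no output)
```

View pics/c.png

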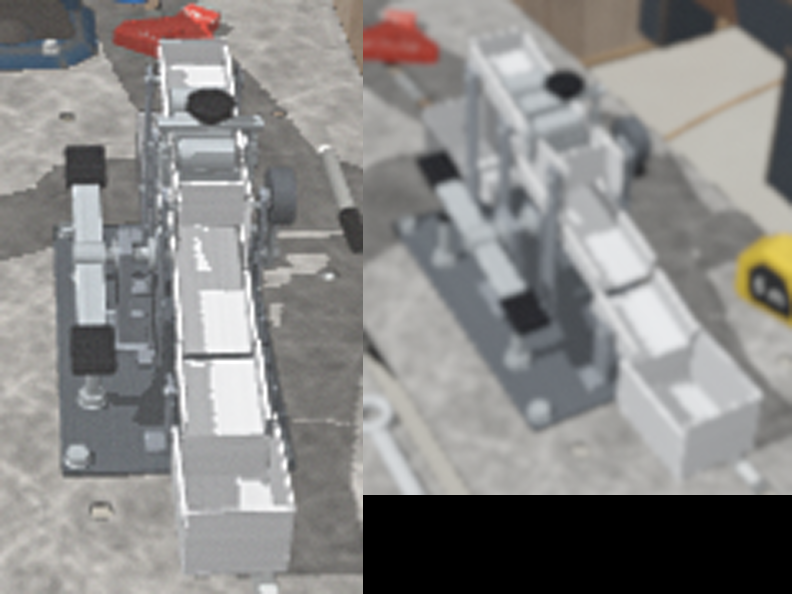

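The enlargement shows, in side pixels, the knob top at (343.6,181), the left pad at (306,198.5) and the right pad at (308.5,254.8). In the scene view they are at (336,190), (297,215) and (324,259). Next I triangulate them.

```bash
cat > h.py <<'E'
from bench import *
import numpy as np,cv2
def ray(n,p,c=None):
    c=c or get_calibration(n);K=c["camera_matrix"];T=c["cam_to_world"]
    q=cv2.undistortPoints(np.array([[p]],float),K,np.array([c["k1"],0,0,0.]))[0,0]
    d=T[:3,:3]@np.array([*q,1.]);return T[:3,3],d/np.linalg.norm(d)
def tri(a,b):
    A=np.zeros((3,3));y=np.zeros(3)
    for o,d in(a,b):
        P=np.eye(3)-np.outer(d,d);A+=P;y+=P@o
    x=np.linalg.solve(A,y);return x,[np.linalg.norm(np.cross(x-o,d)) for o,d in(a,b)]
def plane(r,z): o,d=r;return o+d*(z-o[2])/d[2]
E
python3 - <<'E'
from h import *
np.set_printoptions(precision=1,suppress=True)
for n,s,c in(("knob",(343.6,181.2),(336.2,190.2)),("L",(306.1,198.5),(297.1,215.3)),("R",(308.5,254.8),(324.1,259.2))):
    a,b=ray("side",s),ray("scene",c);print(n,*tri(a,b),[[plane(r,z) for z in((198,) if n=="knob" else (61,110))] for r in(a,b)])
print(get_calibration("wrist"))
E
```

```text
knob [571.1   3.6 193.2] [np.float64(0.337715767454878), np.float64(0.3377157674549708)] [[array([569.8,  -4.7, 198. ])], [array([567.4,  -2.4, 198. ])]]
L [491.8  75.3  96.6] [np.float64(2.3419724417622136), np.float64(2.3419724417621253)] [[array([495.8, 131. ,  61. ]), array([491.4,  59.8, 110. ])], [array([510.5, 115.7,  61. ]), array([482.5,  55. , 110. ])]]
R [489.2 -85.4  60.1] [np.float64(1.7031111764152176), np.float64(1.7031111764152347)] [[array([488.5, -88.8,  61. ]), array([ 484.6, -144.2,  110. ])], [array([489.8, -84. ,  61. ]), array([ 463.4, -129.4,  110. ])]]
{'camera_matrix': array([[290.7,   0. , 316.8],
       [  0. , 290.7, 198.1],
       [  0. ,   0. ,   1. ]]), 'k1': -0.04309993113105158, 'cam_to_world': array([[ -0.3,  -0.9,  -0.3, 265.6],
       [ -0.9,   0.3,   0.1, 569.9],
       [  0. ,   0.3,  -1. , 372.6],
       [  0. ,   0. ,   0. ,   1. ]])}
```

The left pad is raised at about (488,58,110), so the gate sits on the right stop. The knob top is near (569,-4,198) and the feeder yaw is about 0. I'll approach above the left pad, close the fingers, and turn the tool so the camera faces the robot.

Emit:
{"op": "arm_command", "data": {"steps": [0.029,0.0275,0,0,0.029,0.0275,0,0,0.029,0.0275,0,0,0.029,0.0275,0,0,0.029,0.0275,0,0,0.029,0.0275,0,0,0.029,0.0275,0,0,0.029,0.0275,0,0,0.029,0.0275,0,0,0.029,0.0275,0,0,0.029,0.0275,0,0,0.029,0.0275,0,0,0.029,0.0275,0,0,0.029,0.0275,0,0,0.029,0.0275,0,0,0,0,0,0], "grip": 0}}

```text
clock: 2.1
position: [480.7, 58.3, 230.7]
ee_rot: [0.986, -0.166, -0.001, 0.0]
contact_force: [-0.5, 0.4, 0.3]
gripper_width: 0.4
grasp_force: 0.0
```

Emit:
{"op": "arm_command", "data": {"steps": [0,0,0,0.156,0,0,0,0.156,0,0,0,0.156,0,0,0,0.156,0,0,0,0.156,0,0,0,0.156,0,0,0,0.156,0,0,0,0.156,0,0,0,0.156,0,0,0,0.156,0,0,0,0.156,0,0,0,0.156,0,0,0,0.156,0,0,0,0.156,0,0,0,0.156,0,0,0,0.156,0,0,0,0.156,0,0,0,0.156,0,0,0,0]}}

```text
clock: 4.47
position: [479.9, 60.7, 231.1]
ee_rot: [-0.003, 1.0, 0.0, -0.0]
contact_force: [0.1, 0.0, -0.4]
gripper_width: -0.4
grasp_force: 0.0
```

```bash
python3 - <<'E'
from h import *
s=read_state();print(s["position"],s["ee_rot"],s["joints"],s["clock"])
c=get_calibration("wrist")
w=get_image("wrist");cv2.imwrite("pics/w1.png",cv2.cvtColor(w,4))
for n,p in(("pad",(488,58,110)),("knob",(569,-4,198))):
    T=np.linalg.inv(c["cam_to_world"]);q=T[:3,:3]@np.array(p)+T[:3,3];print(n,q/q[2]*290.7+[316.8,198.1,0])
E
```

```text
[479.87144452  60.74259349 231.14015047] [-3.23254290e-03  9.99994745e-01  2.62272653e-05 -2.45034268e-04] [ 4.62434224e-01  1.43093341e-01 -3.26419390e-01 -2.96235147e-04
 -1.10169966e+00 -2.02663148e+00] 4.475
pad [313.14082837 201.29905897 290.7       ]
knob [225.66157539 341.74459493 290.7       ]
```

View pics/w1.png

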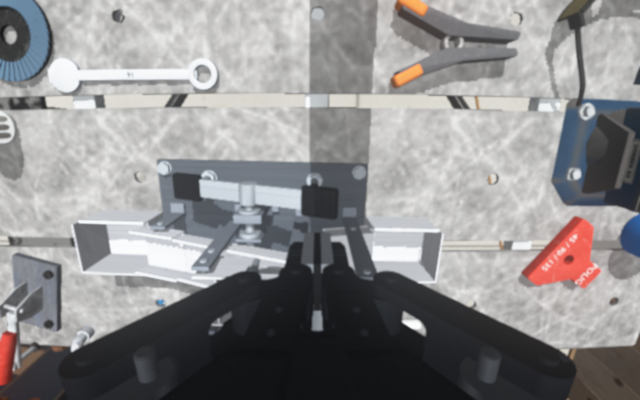

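The wrist view shows the left pad centre at (320,202) against a predicted (313,201). That puts it at about (489,62), directly under the fingertip except for 9 mm in x. The offset is kept deliberately for clearance, so I can press now.

Emit:
{"op": "arm_command", "data": {"steps": [-0.002,0,0.02,0,0,0,0.02,0,0,0,0.02,0,0,0,0.02,0,0,0,0.02,0,0,0,0.006,0,0,0,0.006,0,0,0,0.006,0,0,0,0.006,0,0,0,0.006,0,0,0,0.006,0,0,0,0.006,0,0,0,0.006,0,0,0,0.005,0,0,0,0,0,0,0,0,0]}}

```text
clock: 6.52
position: [482.4, 60.2, 78.4]
ee_rot: [-0.002, 1.0, -0.0, 0.0]
contact_force: [-0.3, 1.0, 0.3]
gripper_width: 0.0
grasp_force: 0.0
```

```bash
python3 - <<'E'
from h import *
a=get_image("side")[150:330,280:390];b=get_image("scene")[165:315,275:405]
o=np.zeros((594,792,3),np.uint8);a=cv2.resize(a,None,fx=3.3,fy=3.3);b=cv2.resize(b,(429,495))
o[:594,:363]=a;o[:495,363:]=b;cv2.imwrite("pics/d.png",cv2.cvtColor(o,4))
s=read_state();print(s["position"],s["contact_force"])
E
```

```text
[482.49341708  60.21022188  78.51541806] [0.70238494 0.28948754 0.44101893]
```

View pics/d.png

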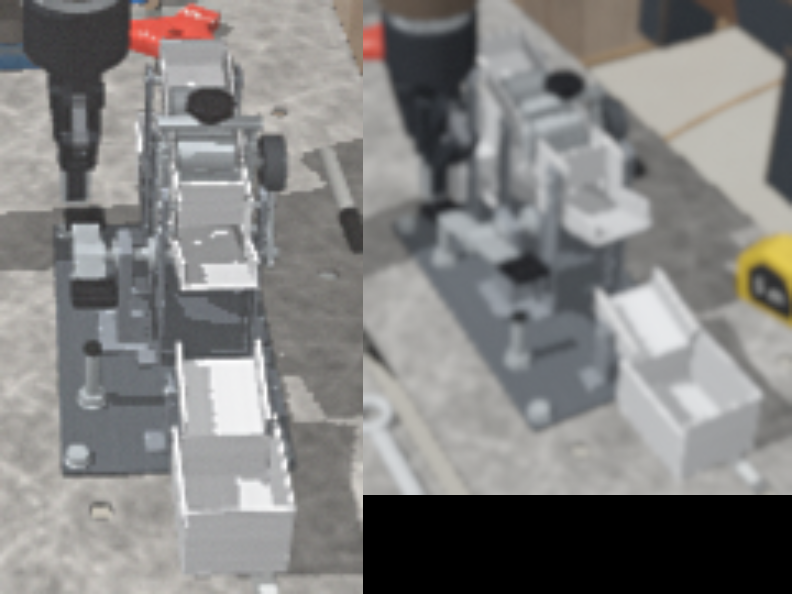

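The picture shows the right pad at (523,268) now raised and the left pad down, so the gate has flipped with no force left on the finger. I'll lift and move over the knob.

Emit:
{"op": "arm_command", "data": {"steps": [0,0,-0.019,0,0,0,-0.019,0,0,0,-0.019,0,0,0,-0.019,0,0,0,-0.019,0,0,0,-0.019,0,0,0,-0.019,0,0,0,-0.019,0,0,0,-0.01,0,-0.0145,-0.0106,0,0,-0.0145,-0.0106,0,0,-0.0145,-0.0106,0,0,-0.0145,-0.0106,0,0,-0.0145,-0.0106,0,0,-0.0145,-0.0106,0,0,0,0,0,0]}}

```text
clock: 8.62
position: [570.6, -3.9, 239.8]
ee_rot: [-0.001, 1.0, -0.0, -0.0]
contact_force: [0.6, -0.2, -0.5]
gripper_width: 0.3
grasp_force: 0.0
```

Emit:
{"op": "arm_command", "data": {"steps": [0,0,0.01,0,0,0,0.01,0,0,0,0.008,0,0,0,0,0]}}

```text
clock: 9.12
position: [568.9, -3.0, 211.4]
ee_rot: [-0.002, 1.0, -0.0, -0.001]
contact_force: [-0.2, 0.1, 0.2]
gripper_width: -0.1
grasp_force: 0.0
```

```bash
python3 - <<'E'
from h import *
a=get_image("side")[130:310,280:390];b=get_image("scene")[135:285,275:405]
o=np.zeros((594,792,3),np.uint8);a=cv2.resize(a,None,fx=3.3,fy=3.3);b=cv2.resize(b,(429,495))
o[:594,:363]=a;o[:495,363:]=b;cv2.imwrite("pics/e.png",cv2.cvtColor(o,4))
s=read_state();print(s["position"],s["contact_force"])
E
```

```text
[569.66865438  -2.97254474 212.45745767] [ 0.25929912 -0.53380842  0.86427684]
```

View pics/e.png

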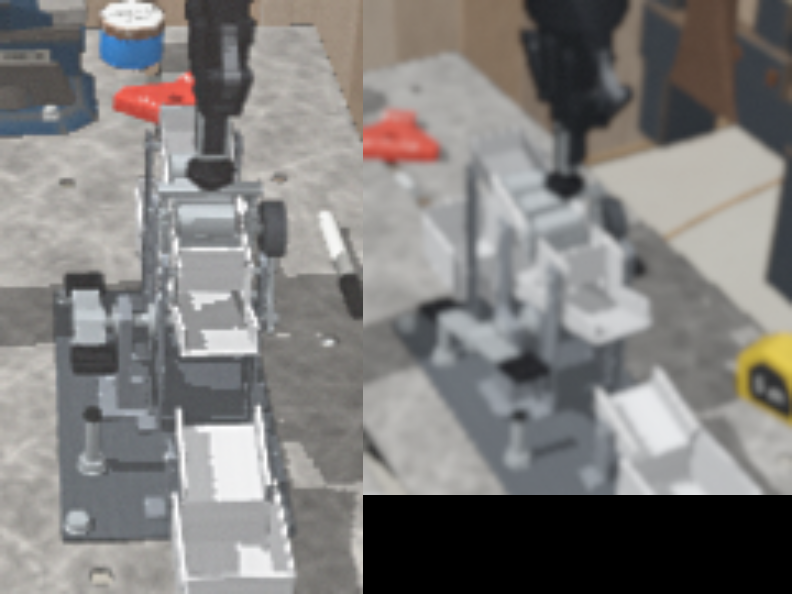

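The fingertip is centred over the knob, at about (210,165) on the left and (563,180) on the right. I'll press and hold.

Emit:
{"op": "arm_command", "data": {"steps": [0,0,0.005,0,0,0,0.005,0,0,0,0.004,0,0,0,0.004,0,0,0,0.004,0,0,0,0.004,0,0,0,0.002,0,0,0,0,0,0,0,0,0]}}

```text
clock: 10.35
position: [569.6, -3.1, 184.6]
ee_rot: [-0.002, 1.0, -0.0, 0.0]
contact_force: [-2.0, 0.4, 4.3]
gripper_width: 0.1
grasp_force: 2.3
```

Emit:
{"op": "arm_command", "data": {"steps": [0,0,0.002,0,0,0,0.001,0,0,0,0,0,0,0,0,0,0,0,0,0,0,0,0,0,0,0,0,0,0,0,0,0,0,0,0,0,0,0,0,0]}}

```text
clock: 11.6
position: [569.7, -3.2, 183.1]
ee_rot: [-0.002, 1.0, -0.0, 0.001]
contact_force: [-4.8, 1.3, 10.8]
gripper_width: -0.4
grasp_force: 5.3
```

```bash
python3 - <<'E'
from h import *
a=get_image("side")[100:280,280:390];b=get_image("scene")[135:285,275:405]
o=np.zeros((594,792,3),np.uint8);a=cv2.resize(a,None,fx=3.3,fy=3.3);b=cv2.resize(b,(429,495))
o[:594,:363]=a;o[:495,363:]=b;cv2.imwrite("pics/f.png",cv2.cvtColor(o,4))
s=read_state();print(s["position"],s["contact_force"])
E
```

```text
[569.67517179  -3.18695814 183.04306758] [-5.02965062  1.71542351 11.32378334]
```

View pics/f.png

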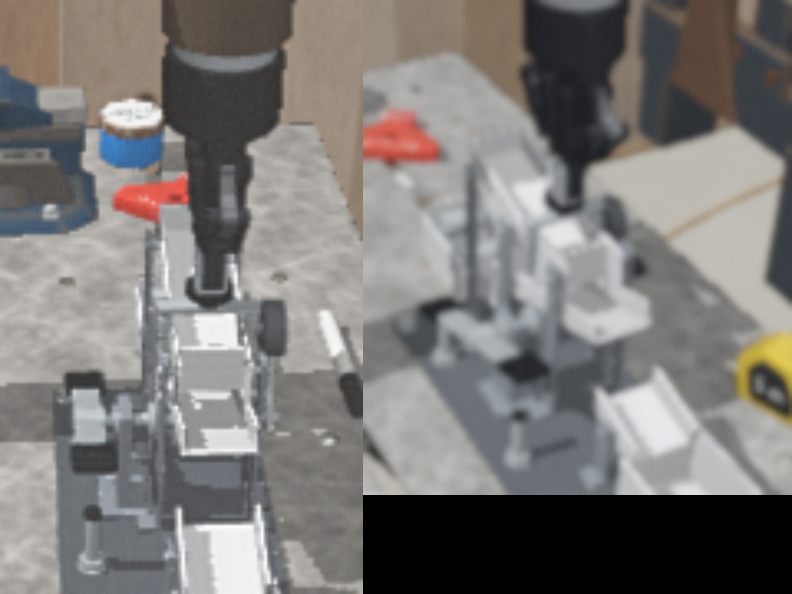

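The knob is fully down (11 N against the stop) and the three sleeves no longer show in the trough. I'll let the knob up, back off and check the tray.

Emit:
{"op": "arm_command", "data": {"steps": [0,0,-0.004,0,0,0,-0.006,0,0,0,-0.008,0,0,0,-0.012,0,0,0,-0.02,0,0,0,-0.02,0,0,0,-0.02,0,0.02,0.02,0,0,0.02,0.02,0,0,0.02,0.02,0,0,0.02,0.02,0,0,0.02,0.02,0,0,0,0.02,0,0,0,0.02,0,0,0,0.02,0,0,0,0,0,0]}}

```text
clock: 13.7
position: [469.4, 158.0, 270.8]
ee_rot: [-0.003, 1.0, -0.0, -0.0]
contact_force: [0.5, -1.0, -0.5]
gripper_width: -0.2
grasp_force: 0.0
```

```bash
python3 - <<'E'
from h import *
w=get_image("wrist");a=get_image("side")[130:310,280:390]
o=np.zeros((594,792,3),np.uint8);o[:594,:363]=cv2.resize(a,None,fx=3.3,fy=3.3);o[:268,363:]=cv2.resize(w,(429,268))
o[268:594,363:792]=cv2.resize(w[170:295,220:385],(429,326))
cv2.imwrite("pics/g.png",cv2.cvtColor(o,4));print(read_state()["position"])
E
```

```text
[469.14611017 156.79769816 270.94102182]
```

View pics/g.png

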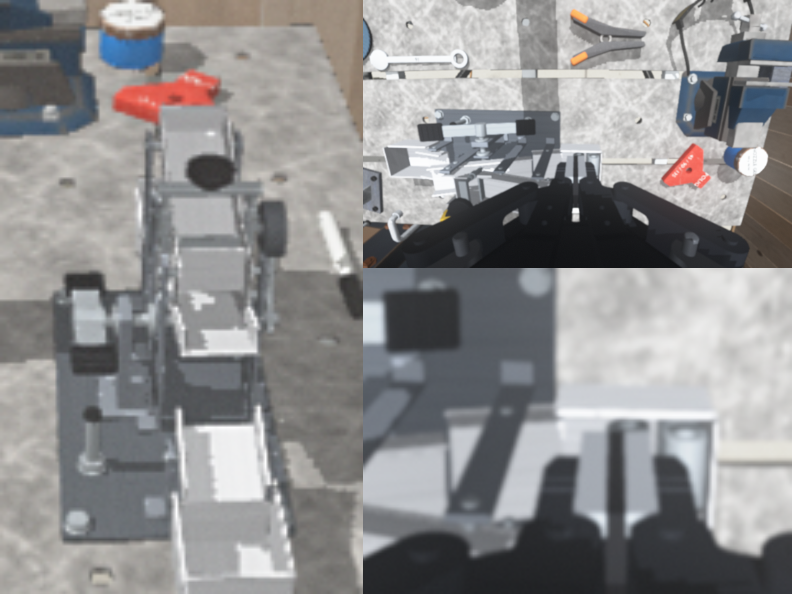

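The trough is empty, the knob is up and the gate is still flipped. At least one sleeve, at about (685,440), and part of another show in the left tray, but the fingers hide the rest, so I'll shift aside for one clear look.

Emit:
{"op": "arm_command", "data": {"steps": [0,-0.03,0,0,0,-0.03,0,0,0,-0.03,0,0,0,0,0,0,0,0,0,0,0,0,0,0]}}

```text
clock: 14.55
position: [469.4, 67.0, 271.3]
ee_rot: [-0.002, 1.0, 0.0, 0.0]
contact_force: [-0.2, -0.4, 0.1]
gripper_width: 0.2
grasp_force: 0.0
```

```bash
python3 - <<'E'
from h import *
w=get_image("wrist")
cv2.imwrite("pics/i.png",cv2.cvtColor(cv2.resize(w[190:290,340:460],(720,600),interpolation=2),4))
E
```

```text
(no output)
```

View pics/i.png

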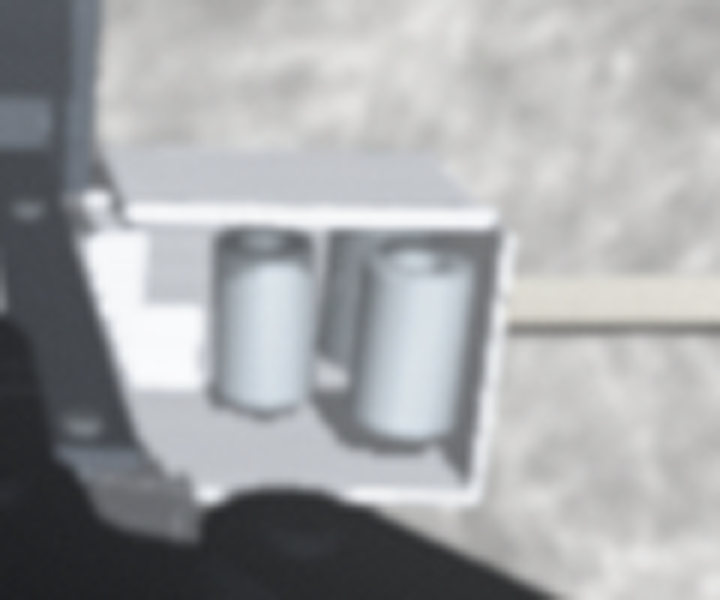

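The left tray holds all three sleeves: (265,320), (415,340), and a third at (345,300) partly under the second. The robot is touching nothing, so I'm handing in.

```bash
python3 -c "
from bench import *
print(job_done())"
```

```text
the job is handed in; nothing more can be done
None
```

The job is handed in, with no verdict returned: the gate was rocked over to the left stop, all three sleeves rolled into the left tray, the knob is back up, and the arm was only in contact with the pad and the knob.

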